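# Unstack the food boxes into their trays

## Task

Take the stack of four lidded food boxes apart and set each box upright and flat in the wooden tray of its own shape and size: the long one, the shorter oblong one, the round one and the small square one. Keep the boxes level, never tipped over, and do not disturb the salt shaker and the pepper mill.

Things in the scene. Friction and masses are not known exactly. Their poses are not given: they have to be found in the camera images.
- box_long_center (a point): Centre (half-way up, 19 mm above its underside) of the 130 x 60 mm oblong lidded food box, 38 mm high: white plastic body with a grey lid (the top 11 mm), straight sides, closed and rigid, flat on top, 0.05 to 0.3 kg. At the start: bottom of the stack. z axis up, x axis along its long side, y axis across its narrow side. The lid's snap tabs stick out under 2 mm on its two short ends.
- box_short_center (a point): Centre (half-way up, 19 mm above its underside) of the 90 x 58 mm oblong lidded food box, 38 mm high: white plastic body with a grey lid (the top 11 mm), straight sides, closed and rigid, flat on top, 0.05 to 0.3 kg. At the start: second from the bottom, on the long box. z axis up, x axis along its long side, y axis across its narrow side. The lid's snap tabs stick out under 2 mm on its two short ends.
- box_round_center (a point): Centre (half-way up, 19 mm above its underside) of the 58 mm round lidded food box, 38 mm high: white plastic body with a grey lid (the top 11 mm), straight sides, closed and rigid, flat on top, 0.05 to 0.3 kg. At the start: third, on the short oblong box. z axis up.
- box_square_center (a point): Centre (half-way up, 19 mm above its underside) of the 38 x 38 mm square lidded food box, 38 mm high: white plastic body with a grey lid (the top 11 mm), straight sides, closed and rigid, flat on top, 0.05 to 0.3 kg. At the start: top of the stack. z axis up, x and y axes square to its sides.
- tray_long_floor (a point): Centre of the inner floor of the light wooden tray for the long box: oblong, 156 x 86 mm outside, recess 146 x 76 mm; fixed, the floor 5 mm thick and the rim standing 4 mm above it, 8 mm of play on each side of the box. z axis up, x axis along its long side.
- tray_short_floor (a point): Centre of the inner floor of the light wooden tray for the short box: oblong, 116 x 84 mm outside, recess 106 x 74 mm; fixed, the floor 5 mm thick and the rim standing 4 mm above it, 8 mm of play on each side of the box. z axis up, x axis along its long side.
- tray_round_floor (a point): Centre of the inner floor of the light wooden tray for the round box: round, 84 mm outside, recess 74 mm in diameter; fixed, the floor 5 mm thick and the rim standing 4 mm above it, 8 mm of play on each side of the box. Stands on a 3 mm grey mat with the other small tray, their centres 80 mm apart. z axis up.
- tray_square_floor (a point): Centre of the inner floor of the light wooden tray for the square box: square, 64 x 64 mm outside, recess 54 x 54 mm; fixed, the floor 5 mm thick and the rim standing 4 mm above it, 8 mm of play on each side of the box. Stands on a 3 mm grey mat with the other small tray, their centres 80 mm apart. z axis up, x and y axes square to its sides.
- salt: Bystander: glass salt shaker with a grey cap, 44 mm across, 90 mm high, standing loose behind the work; origin at the centre of its underside. Behind it hangs a wall cupboard: front at about x = 0.62 m, from y = -0.32 to 0.44 m, underside 0.5 m above the worktop.
- mill: Bystander: dark wooden pepper mill, 58 mm across, 170 mm high, standing loose behind the work; origin at the centre of its underside.

How it is judged:
By the outcome, as a careful person would: the job done as asked, in the order asked, and still so for the second after the job is handed in, with the robot touching nothing.
It also fails if it takes over 96 s, if anything falls off the work surface, if the arm or the gripper's body presses on something with over 40 N, if the wrist force passes 120 N, or if a joint passes its speed limit or range.

## Robot

A 6-joint arm with a two-finger parallel gripper is mounted at the origin on a cart in front of the work surface, level with it; the furniture and walls round the work are solid. World frame = base frame: x ahead of the robot, y to its left, z up, the work surface at z = 0. Lengths are in m, angles in rad, forces in N, time in s.
With the tool pointing down it reaches from about 0.25 to 0.775 m from the base axis. Payload 4 kg.
Tool frame: the origin (TCP) lies midway between the tips of the shut fingers; the grasp point (between the pads) lies 19 mm behind it (robot.tcp_to_grasp is the distance from the TCP to the grasp point, in m); z points along the fingers, y is the line along which they close (so a half turn about z gives the same grasp; the last joint's range is limited). The gripper opens to 94 mm and grips with 3 to 60 N. Pads are 16 mm wide; open, the fingers measure 119 mm over their backs; the gripper's body (75 mm by 177 mm) begins 78 mm behind the grasp point.
Start: joints at [-1.311, 0.087, 1.371, -0, 1.684, -0.103], TCP at [0.195, -0.514, 0.206] pointing down, gripper open.
Joint ranges: [-3.1, 3.1], [-0.76, 2.03], [0.27, 2.55], [-1.08, 4.22], [0.17, 2.65], [-2.57, 2.57]. Speed limits (rad/s): [2.79, 2.79, 3.14, 3.14, 3.14, 3.14].

## Interface

Orientations are given as [roll, pitch, yaw] about the fixed x, y, z axes, in that order (R = Rz(yaw) Ry(pitch) Rx(roll)).
In Python, from bench import robot, viewer gives the robot as it stands. The module is installed in compiled form; this text tells all that it offers.
- The arm moves only by the shell command python3 -m handwheel 'ROWS' [OPENING]. ROWS is JSON, a list of rows, each a list of 6 numbers: the shift along the tool's x, y, z in units of 0.2 m (1.0 is 0.2 m), then the turn, a rotation vector about the tool's x, y, z in units of 30 degrees (1.0 is 30 degrees). In form: [[x, y, z, wx, wy, wz], ...]. A call has 1 to 10 rows; each row is the pose to reach, as a shift and turn from the pose commanded when the call began, along the tool's axes at that moment; what a row does not reach only later rows make up. A row lasts 1/12 s, in which the tool goes at most 41.7 mm and 7.16 degrees, less where a joint would pass 70% of its speed; a pose out of reach is approached as far as the arm can. A call with a number of a shift or a turn outside -1 to 1 is refused whole. A call with a gripper value outside its range is refused whole. OPENING is the gripper's target within -1 to 1 (shut at 1, half-way at 0, fully open at -1), set as the call begins (- or left out, the last holds). The fingers move at their own pace and stop on an object; the grip force is fixed at half the most. Time passes only in rows, so rows that repeat a pose let the fingers close. It gives the time, the measured TCP pose, the force, the opening and the grip force at its end, in the units of the state.
- robot.get_obs(): the state, without advancing time (a new reading comes with each control period).
- viewer.snapshot(name): name is "scene" or "top"; returns the picture (400x640x3 uint8, red, green, blue); there is no depth.
- viewer.calibration(name): a dict with "fx", "fy", "cx", "cy" (pixels), "k1" (the pictures are not rectified: a ray, as slopes to the right and down, at radius r is drawn at 1 + k1 r^2 times it, then the intrinsics apply), "R" (3x3) and "t" (3): a world point X has camera coordinates R X + t. Camera axes: x right, y down, z forward; pixel columns grow to the right and rows downward; lengths in m; the calibration is good to about 2 mm. A picture is of the moment at which its call begins. calibration takes no time and is no camera call.
- robot.close_job(): hands the job in; it is judged then, once.
The state is a dict: "time": time; "joint_positions": joint angles; "qvel": joint speeds; "joint_torque": joint torques, N m; "tool_pos": TCP position; "ee_rot": TCP orientation; "wrist_force": force on the tool from outside, world axes, zero at the start; "wrist_torque": the same for the moment, N m; "width": finger opening in m; "finger_force": force on a finger pad.
Only numpy, scipy, OpenCV 4.12 (cv2) and the standard library are available. Lean on these libraries where they do the work, as an engineer would, in place of code of your own. Each camera call takes 0.05 s, during which the arm holds its last target. There are 200 camera calls.

## Working session

There is one attempt and no reset: what is moved stays moved. The work goes in short steps, Python scripts to look and compute and a shell command to move; the robot and the scene stay as the last step left them, time stands still between calls to the robot, and variables do not carry over. Pictures are saved under pics/ and viewed, at most 16 in all, crops included, and the job is handed in when it is done.

```bash
mkdir -p pics; cat > h.py <<'E'
import numpy as np, cv2
from bench import robot, viewer
def snap(n,f):
    im=np.asarray(viewer.snapshot(n)); cv2.imwrite('pics/'+f+'.png',im[:,:,::-1]); return im
def ray(n,u,v):
    c=viewer.calibration(n); K=np.array([[c['fx'],0,c['cx']],[0,c['fy'],c['cy']],[0,0,1.]])
    p=cv2.undistortPoints(np.array([[[u,v]]],float),K,np.array([c['k1'],0,0,0,0.]))[0,0]
    R=np.array(c['R']);t=np.array(c['t']);return -R.T@t, R.T@np.array([p[0],p[1],1])
def onz(n,u,v,z):
    o,d=ray(n,u,v); return o+d*(z-o[2])/d[2]
def proj(n,X):
    c=viewer.calibration(n);p=np.array(c['R'])@X+np.array(c['t']);a=p[:2]/p[2];a=a*(1+c['k1']*(a@a))
    return np.array([c['fx']*a[0]+c['cx'],c['fy']*a[1]+c['cy']])
E
python3 - <<'E'
from h import *
for n in('top','scene'):
    snap(n,n+'0');c=viewer.calibration(n);print(n,c)
o=robot.get_obs();print(o['tool_pos'],o['ee_rot'],o['width'],o['time'])
E
```

```text
top {'fx': 483.11165000163874, 'fy': 483.11165000163874, 'cx': 328.2451138862918, 'cy': 190.45274823567377, 'k1': -0.14585760521237837, 'R': array([[ 0.05011492, -0.99872346,  0.00632027],
       [-0.97430049, -0.05027891, -0.21956909],
       [ 0.21960657,  0.00484585, -0.97557648]]), 't': array([0.0029598 , 0.58673169, 0.97255706])}
scene {'fx': 378.15683824882626, 'fy': 378.15683824882626, 'cx': 318.05905209577804, 'cy': 202.12448002993543, 'k1': 0.0025451693214345065, 'R': array([[-0.53996951, -0.8415644 ,  0.01422315],
       [-0.64986575,  0.40611268, -0.64245389],
       [ 0.53489012, -0.35614865, -0.76619234]]), 't': array([0.33121772, 0.43426294, 0.7172433 ])}
[ 0.19503056 -0.51372412  0.20442506] [-3.13958977e+00 -1.56862001e-04  3.62783189e-01] 0.09373252570491329 0.1
```

View pics/top0.png

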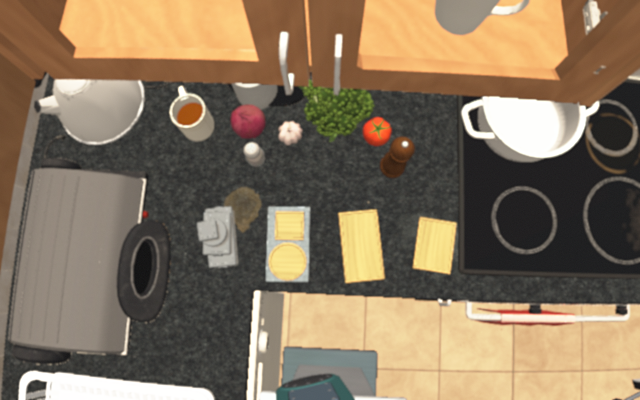

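View pics/scene0.png

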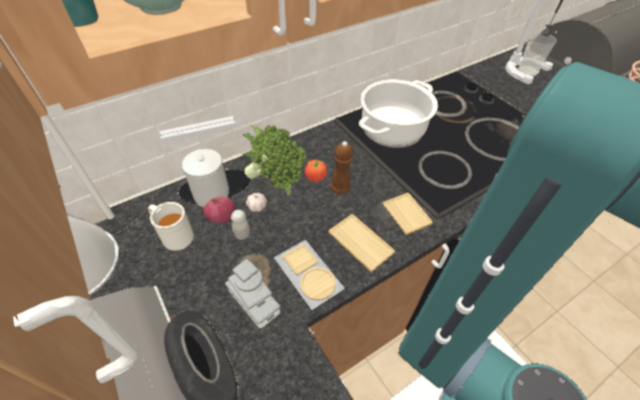

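The top view shows the stack at about (218,236). The trays are square (290,225), round (287,262), long (361,245) and short (435,245). The salt is at (254,152) and the mill at (397,155). Next: tray contours and an enlarged crop of the stack.

```bash
python3 - <<'E'
from h import *
t=cv2.imread('pics/top0.png');s=cv2.imread('pics/scene0.png')
hsv=cv2.cvtColor(t,cv2.COLOR_BGR2HSV)
m=cv2.inRange(hsv,(12,50,140),(32,200,255));m[:195]=0;m[290:]=0
for c in cv2.findContours(m,cv2.RETR_EXTERNAL,cv2.CHAIN_APPROX_NONE)[0]:
    if cv2.contourArea(c)<200:continue
    u=c[:,0,0].mean()
    z=.012 if u<330 else .009
    P=np.array([onz('top',*p[0],z)[:2]*1000 for p in c.astype(float)],np.float32)
    print(u,cv2.minAreaRect(P))
a=cv2.resize(t[190:285,180:260],None,fx=6,fy=6,interpolation=cv2.INTER_CUBIC)
b=cv2.resize(s[245:340,215:290],None,fx=6,fy=6,interpolation=cv2.INTER_CUBIC)
h=max(a.shape[0],b.shape[0]);cv2.imwrite('pics/stack.png',cv2.resize(np.hstack([a,b]),None,fx=.86,fy=.86)) 
E
```

```text
287.02777777777777 ((434.69488525390625, 115.65771484375), (84.39705657958984, 83.5390853881836), 48.19755172729492)
434.4022988505747 ((486.45660400390625, -210.28378295898438), (87.85975646972656, 119.28321075439453), 83.21626281738281)
288.9909090909091 ((513.572021484375, 116.25592803955078), (65.2544937133789, 66.7280502319336), 2.991387367248535)
360.86046511627904 ((478.3785705566406, -45.93315124511719), (158.6915740966797, 89.24559783935547), 8.281364440917969)
```

View pics/stack.png

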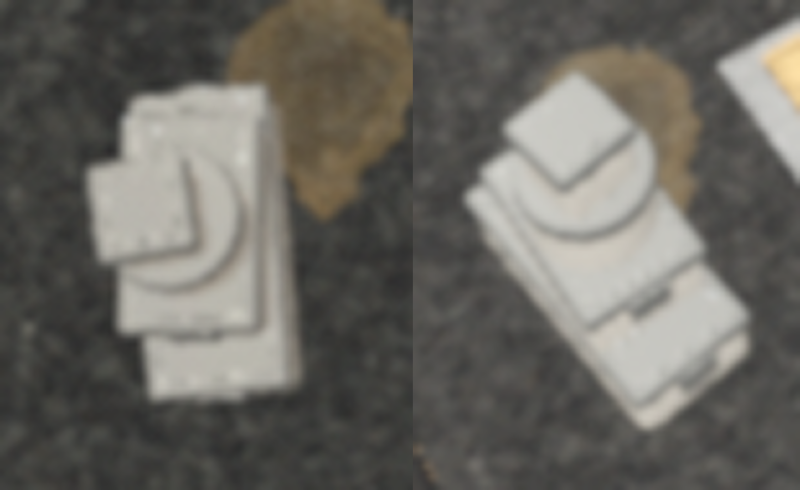

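In the crop the square's lid, the round's arc and the near edges of both oblongs are visible in both views. I'll cast those corners onto their known lid heights.

```bash
python3 - <<'E'
from h import *
f=5.16
L=lambda x,y,z:onz('top',x/f+180-.4,y/f+190-.4,z)[:2]*1000
S=lambda x,y,z:onz('scene',(x-413)/f+215-.4,y/f+245-.4,z)[:2]*1000
np.set_printoptions(precision=1,suppress=True)
for nm,z,l,s in [('sq',.152,[(88,170),(180,157),(200,247),(102,263)],[(575,72),(635,128),(565,187),(503,130)]),
 ('short',.076,[(117,332),(260,328),(246,118),(122,125)],[(705,245),(590,325),(480,180)]),
 ('long',.038,[(150,400),(300,388),(268,88)],[(750,315),(640,405),(467,195)])]:
    print(nm);print(np.array([L(*p,z) for p in l]).tolist(),'\n',np.array([S(*p,z) for p in s]).tolist())
    if nm=='sq':print(cv2.minAreaRect(np.array([L(*p,z) for p in l],np.float32)),cv2.minAreaRect(np.array([S(*p,z) for p in s],np.float32)))
for g,pts in((L,[(215,170),(235,195),(243,222),(237,250),(218,275),(190,290),(160,292),(130,280)]),(S,[(655,165),(650,190),(632,215),(608,230),(580,238),(550,228),(528,205),(515,175)])):
    P=np.array([g(*p,.114) for p in pts]);A=np.c_[2*P,np.ones(len(P))];c=np.linalg.lstsq(A,(P**2).sum(1),rcond=None)[0];print('round',c[:2],np.sqrt(c[2]+c[0]**2+c[1]**2))
for n,l in(('top',[(254,150),(402,143)]),('scene',[])):
    for p,z in zip(l,(.09,.17)):print(onz(n,*p,z))
E
```

```text
sq
[[488.8277998010286, 285.93539058185877], [495.7715426121027, 251.0571025852641], [462.12542921124987, 240.15181226249842], [453.92253781033156, 276.92018960970313]] 
 [[497.5733083337781, 252.78364689858824], [462.18035595617516, 244.10356861452632], [453.4814206844168, 278.20599236432224], [488.7175701799941, 287.8552695314415]]
((475.47662353515625, 263.0436096191406), (36.03072738647461, 38.87080383300781), 12.576508522033691) ((475.4381103515625, 265.8482971191406), (36.52619171142578, 36.172393798828125), 14.171226501464844)
short
[[434.23180296765764, 288.4129757684336], [439.3467680650203, 230.09070056797077], [524.721236778879, 243.59153666683622], [518.9982603524444, 294.8790549710285]] 
 [[440.6595230728031, 231.71500905262636], [434.34580079177755, 287.5618119881211], [518.2631107292062, 298.2345485104719]]
long
[[409.6739375983778, 281.57057790104676], [418.4910569718224, 218.81607042335946], [544.4986035039682, 243.52577560865976]] 
 [[420.14874603267674, 224.46122833892827], [409.8344730372131, 281.9867452927316], [536.8801286861047, 303.118737694304]]
round [474.4 260. ] 26.880248192268535
round [475.9 263.6] 27.656460516925485
[0.7 0.2 0.1]
[ 0.7 -0.1  0.2]
```

```bash
python3 - <<'E'
from h import *
def tri(a,b):
    o1,d1=ray('top',*a);o2,d2=ray('scene',*b)
    s=np.linalg.lstsq(np.c_[d1,-d2],o2-o1,rcond=None)[0];p,q=o1+s[0]*d1,o2+s[1]*d2
    return ((p+q)/2).round(3),np.linalg.norm(p-q).round(3)
for a,b in[((143,270),(203,348)),((168,268),(218,345)),((150,222),(180,312)),((254,146),(238,212)),((402,143),(344,145)),((378,124),(315,164))]:print(tri(a,b))
E
python3 -c "
import cv2;s=cv2.imread('pics/scene0.png');t=cv2.imread('pics/top0.png')
a=cv2.resize(s[250:400,60:260],(400,300));b=cv2.resize(t[160:360,0:200],(300,300));import numpy as np
cv2.imwrite('pics/app.png',np.hstack([a,b]))"
```

```text
(array([0.391, 0.398, 0.113]), np.float64(0.001))
(array([0.404, 0.37 , 0.052]), np.float64(0.008))
(array([0.496, 0.409, 0.083]), np.float64(0.005))
(array([0.673, 0.199, 0.082]), np.float64(0.002))
(array([ 0.667, -0.111,  0.164]), np.float64(0.003))
(array([ 0.749, -0.073,  0.047]), np.float64(0.004))
```

View pics/app.png

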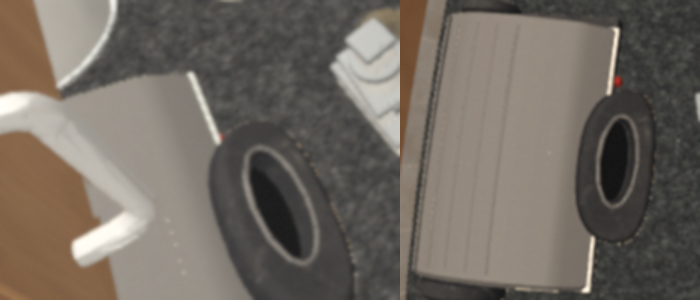

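The ring's near edge is at y≥0.365 and about 0.1 m high. Salt is at (0.673, 0.199), mill at (0.667, -0.111). The estimates agree with the given sizes, so I start moving towards the stack.

```bash
cat >> h.py <<'E'
from scipy.spatial.transform import Rotation as Ro
def go(x,y,z,yaw):
    o=robot.get_obs();R=Ro.from_euler('xyz',o['ee_rot']);T=Ro.from_euler('xyz',[np.pi,0,np.radians(yaw)])
    d=R.inv().apply(np.array([x,y,z])-o['tool_pos'])/.2;w=np.degrees((R.inv()*T).as_rotvec())/30
    print('t',round(o['time'],2),'pos',np.round(o['tool_pos'],4),'rpy',np.round(np.degrees(o['ee_rot']),2),'w',round(o['width'],4),'F',np.round(o['wrist_force'],1),np.round(o['finger_force'],1));print('rows',np.round(np.r_[d,w],3).tolist())
E
python3 -m handwheel '[[0.67,-0.78,-0.1,0,0,0],[0.67,-0.78,-0.1,0,0,0],[0.67,-0.78,-0.1,0,0,0],[0.67,-0.78,-0.1,0,0,0],[0.67,-0.78,-0.1,0,0,0],[0.67,-0.78,-0.1,0,0,0]]' -1
python3 -m handwheel '[[0.67,-0.78,-0.1,0,0,0],[0.67,-0.78,-0.1,0,0,0],[0.67,-0.78,-0.1,0,0,0],[0.67,-0.78,-0.1,0,0,0],[0.67,-0.78,-0.1,0,0,0],[0.67,-0.78,-0.1,0,0,0]]'
python3 -m handwheel '[[0.67,-0.78,-0.1,0,0,0],[0.67,-0.78,-0.1,0,0,0],[0.67,-0.78,-0.1,0,0,0],[0.67,-0.78,-0.1,0,0,0],[0.67,-0.78,-0.1,0,0,0],[0.67,-0.78,-0.1,0,0,0]]'
python3 -c "
from h import *
go(.4755,.2645,.20,13.5)"
```

```text
time: 0.6
tool_pos: [0.267, -0.3159, 0.2267]
ee_rot: [3.141, -0.003, 0.369]
wrist_force: [0.8, -0.2, -0.5]
width: 0.0939
finger_force: 0.0
time: 1.1
tool_pos: [0.337, -0.1218, 0.2463]
ee_rot: [-3.141, -0.004, 0.374]
wrist_force: [-0.3, -0.2, 0.5]
width: 0.0944
finger_force: 0.0
time: 1.6
tool_pos: [0.4064, 0.0708, 0.2651]
ee_rot: [-3.139, -0.001, 0.372]
wrist_force: [-0.3, -0.8, -0.1]
width: 0.0944
finger_force: 0.0
t 1.6 pos [0.4064 0.0708 0.2651] rpy [-1.7986e+02 -5.0000e-02  2.1300e+01] w 0.0944 F [-0.3 -0.8 -0.1] 0.0
rows [0.673, -0.776, 0.328, -0.005, -0.001, 0.26]
```

```bash

python3 -m handwheel '[[0.67,-0.78,0.2,0,0,0.26],[0.67,-0.78,0.2,0,0,0.26],[0.67,-0.78,0.2,0,0,0.26],[0.67,-0.78,0.2,0,0,0.26],[0.67,-0.78,0.2,0,0,0.26],[0.67,-0.78,0.3,0,0,0.26],[0.67,-0.78,0.3,0,0,0.26],[0.67,-0.78,0.3,0,0,0.26]]'
python3 - <<'E'
from h import *
a=snap('top','top1');b=snap('scene','scene1')
f=lambda i,y,x:cv2.resize(i[y:y+120,x:x+100],None,fx=4,fy=4,interpolation=cv2.INTER_CUBIC)
cv2.imwrite('pics/near1.png',np.hstack([f(a,170,160),f(b,220,200)])[:,:,::-1])
go(.4755,.2645,.123,13.5)
E
```

```text
time: 2.27
tool_pos: [0.4745, 0.2576, 0.2031]
ee_rot: [3.139, 0.005, 0.226]
wrist_force: [0.2, 0.6, 0.9]
width: 0.094
finger_force: 0.0
t 2.37 pos [0.4755 0.2576 0.2062] rpy [ 1.7996e+02 -3.0000e-02  1.2860e+01] w 0.0941 F [-0.5  0.5  0.2] 0.0
rows [0.008, -0.034, 0.416, 0.001, -0.001, -0.021]
```

View pics/near1.png

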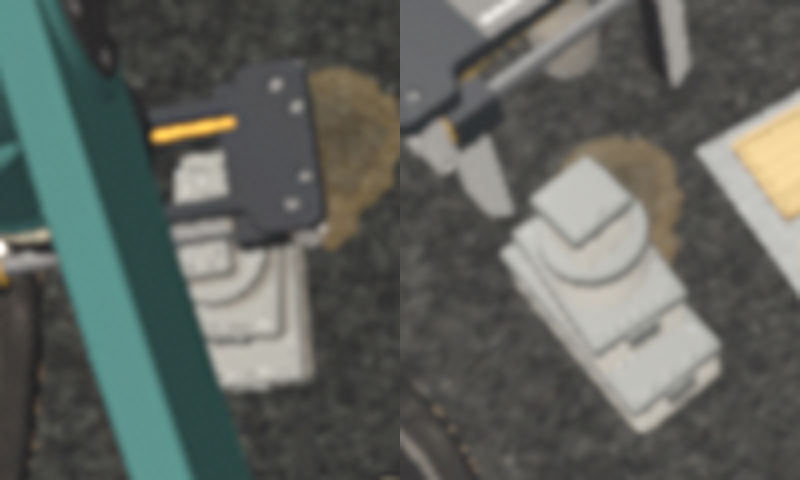

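The near view shows the open fingers straddling the square's line, with scene tips at about (226,273) and (270,241). The stack is untouched. Next I check the tip midpoint against the TCP and test the reading noise.

```bash

python3 - <<'E'
from h import *
P=[]
for i in range(4):
    viewer.snapshot('top');o=robot.get_obs();P.append(np.r_[o['tool_pos'],o['ee_rot'][2]])
print(np.round(P,4));m=np.mean(P,0);print(m);print(proj('scene',m[:3]))
E
```

```text
[[0.4756 0.2578 0.207  0.2244]
 [0.4756 0.258  0.2073 0.2245]
 [0.4756 0.2582 0.2073 0.2247]
 [0.4755 0.2584 0.2072 0.225 ]]
[0.47556687 0.25806998 0.20719166 0.22463207]
[244.71594643 252.95899272]
```

```bash

python3 -m handwheel '[[0.008,-0.025,0.15,0,0,-0.02],[0.008,-0.025,0.3,0,0,-0.02],[0.008,-0.025,0.36,0,0,-0.02],[0.008,-0.025,0.4,0,0,-0.02],[0.008,-0.025,0.415,0,0,-0.02],[0.008,-0.025,0.415,0,0,-0.02],[0.008,-0.025,0.415,0,0,-0.02]]'
python3 - <<'E'
from h import *
b=snap('scene','scene2')
cv2.imwrite('pics/near2.png',cv2.resize(b[220:340,180:300],None,fx=4,fy=4,interpolation=cv2.INTER_CUBIC)[:,:,::-1])
go(.4755,.2645,.123,13.5)
E
```

```text
time: 3.15
tool_pos: [0.4762, 0.2649, 0.1241]
ee_rot: [-3.141, -0.003, 0.237]
wrist_force: [0.2, -0.3, 0.5]
width: 0.0939
finger_force: 0.0
t 3.2 pos [0.4764 0.265  0.1244] rpy [-179.97   -0.19   13.58] w 0.0941 F [0.6 0.4 0.6] 0.0
rows [-0.005, 0.001, 0.007, -0.001, -0.006, 0.003]
```

View pics/near2.png

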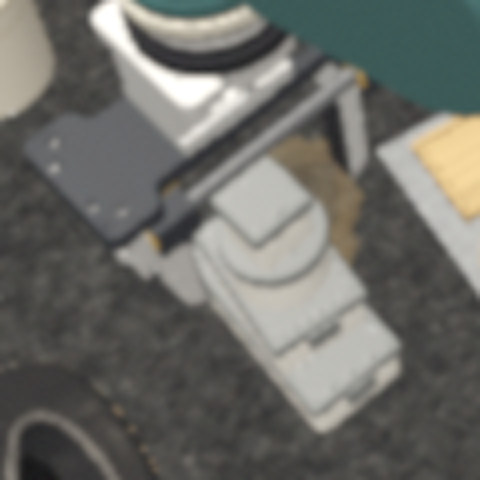

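The open fingers straddle the square centrally and the gripper body is clear of the ring. Closing and lifting.

```bash

python3 -m handwheel '[[0,0,0,0,0,0],[0,0,0,0,0,0],[0,0,0,0,0,0],[0,0,0,0,0,0],[0,0,0,0,0,0],[0,0,0,0,0,0],[0,0,0,0,0,0],[0,0,0,0,0,0]]' 1
python3 -m handwheel '[[0,0,-0.03,0,0,0],[0,0,-0.1,0,0,0],[0,0,-0.2,0,0,0],[0,0,-0.3,0,0,0],[0,0,-0.3,0,0,0],[0,0,-0.3,0,0,0]]'
python3 - <<'E'
from h import *
b=snap('scene','scene3')
cv2.imwrite('pics/near3.png',cv2.resize(b[200:340,180:320],None,fx=4,fy=4,interpolation=cv2.INTER_CUBIC)[:,:,::-1])
go(.5136,.1163,.10,3)
E
```

```text
time: 3.87
tool_pos: [0.4752, 0.2646, 0.1224]
ee_rot: [3.141, 0.0, 0.237]
wrist_force: [-1.0, -0.6, -0.3]
width: 0.0442
finger_force: 0.0
time: 4.37
tool_pos: [0.476, 0.2649, 0.1837]
ee_rot: [-3.141, -0.003, 0.237]
wrist_force: [0.4, 0.6, -2.1]
width: 0.0379
finger_force: 30.0
t 4.42 pos [0.4752 0.2646 0.1821] rpy [179.99   0.    13.59] w 0.0377 F [-0.1 -0.  -0.2] 30.0
rows [0.012, 0.766, 0.411, 0.0, 0.0, 0.353]
```

View pics/near3.png

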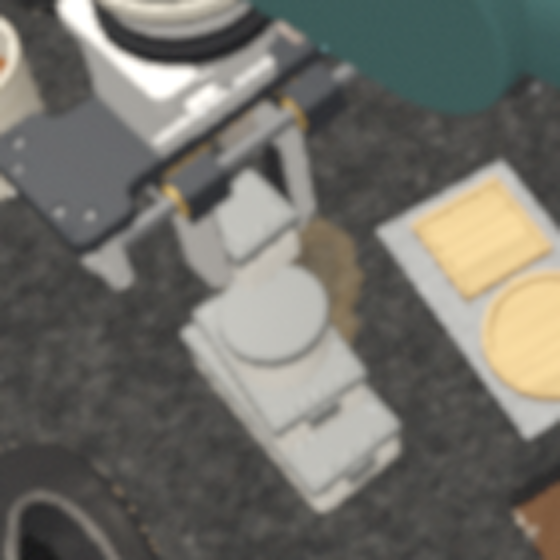

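The square is held (width 37.9 mm) and the rest of the stack stands undisturbed. The grip closed slightly late, so it may sit a few mm high; I'll find the floor by contact.

```bash

python3 -m handwheel '[[0.002,0.12,0,0,0,0.06],[0.004,0.27,0,0,0,0.12],[0.006,0.42,0,0,0,0.2],[0.008,0.57,0,0,0,0.27],[0.01,0.68,0.1,0,0,0.33],[0.012,0.75,0.2,0,0,0.353],[0.012,0.766,0.3,0,0,0.353],[0.012,0.766,0.4,0,0,0.353],[0.012,0.766,0.41,0,0,0.353],[0.012,0.766,0.41,0,0,0.353]]'
python3 - <<'E'
from h import *
b=snap('scene','scene4')
cv2.imwrite('pics/near4.png',cv2.resize(b[180:320,220:360],None,fx=4,fy=4,interpolation=cv2.INTER_CUBIC)[:,:,::-1])
go(.5136,.1163,.03,3)
E
```

```text
time: 5.25
tool_pos: [0.5114, 0.1159, 0.0973]
ee_rot: [3.141, 0.007, 0.052]
wrist_force: [0.6, -0.0, 0.0]
width: 0.0379
finger_force: 30.0
t 5.3 pos [0.5127 0.1163 0.0993] rpy [1.7999e+02 1.6000e-01 3.0000e+00] w 0.038 F [ 0.6 -0.5 -0.7] 30.0
rows [0.005, 0.0, 0.346, 0.0, 0.005, 0.0]
```

View pics/near4.png

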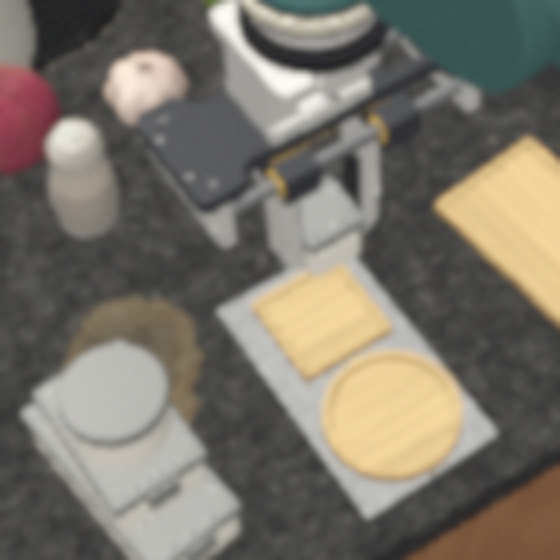

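The square hangs level above its tray; salt is clear. Lowering gradually.

```bash

python3 -m handwheel '[[0.003,0,0.12,0,0,0],[0.003,0,0.25,0,0,0],[0.003,0,0.33,0,0,0],[0.003,0,0.36,0,0,0],[0.003,0,0.37,0,0,0],[0.003,0,0.37,0,0,0],[0.003,0,0.37,0,0,0]]'
python3 -m handwheel '[[0,0,0.01,0,0,0],[0,0,0.01,0,0,0],[0,0,0.01,0,0,0]]'
python3 -m handwheel '[[0,0,0.01,0,0,0],[0,0,0.01,0,0,0],[0,0,0.01,0,0,0]]'
python3 -c "
from h import *
go(.5136,.1163,.018,3)"
```

```text
time: 5.88
tool_pos: [0.5157, 0.1166, 0.0284]
ee_rot: [-3.141, -0.003, 0.053]
wrist_force: [-0.3, -0.2, -1.2]
width: 0.038
finger_force: 30.0
time: 6.13
tool_pos: [0.5147, 0.1163, 0.0252]
ee_rot: [3.142, -0.001, 0.052]
wrist_force: [-0.5, -0.6, -1.1]
width: 0.0376
finger_force: 30.0
time: 6.38
tool_pos: [0.5141, 0.1163, 0.0223]
ee_rot: [3.141, 0.0, 0.052]
wrist_force: [-0.3, -0.2, -0.6]
width: 0.0378
finger_force: 30.0
t 6.38 pos [0.5141 0.1163 0.0223] rpy [1.7999e+02 2.0000e-02 3.0000e+00] w 0.0378 F [-0.3 -0.2 -0.6] 30.0
rows [-0.002, -0.0, 0.022, 0.0, 0.001, -0.0]
```

```bash

python3 -m handwheel '[[0,0,0.01,0,0,0],[0,0,0.01,0,0,0],[0,0,0.01,0,0,0]]'
python3 -m handwheel '[[0,0,0.007,0,0,0],[0,0,0.007,0,0,0],[0,0,0.007,0,0,0]]'
```

```text
time: 6.63
tool_pos: [0.5142, 0.1163, 0.0204]
ee_rot: [3.141, 0.0, 0.052]
wrist_force: [0.4, -0.2, -0.6]
width: 0.0379
finger_force: 30.0
time: 6.88
tool_pos: [0.5142, 0.1163, 0.0203]
ee_rot: [3.141, -0.0, 0.052]
wrist_force: [-2.0, -0.8, 6.0]
width: 0.0377
finger_force: 30.0
```

Contact at TCP z 0.0203 with 6 N. Releasing and lifting, then over to the round box.

```bash

python3 -m handwheel '[[0,0,0,0,0,0],[0,0,0,0,0,0],[0,0,0,0,0,0],[0,0,0,0,0,0],[0,0,0,0,0,0],[0,0,0,0,0,0],[0,0,0,0,0,0],[0,0,0,0,0,0],[0,0,0,0,0,0],[0,0,0,0,0,0]]' -1
python3 -m handwheel '[[0,0,-0.1,0,0,0],[0,0,-0.3,0,0,0],[0,0,-0.5,0,0,0],[0,0,-0.65,0,0,0],[0,0,-0.65,0,0,0],[0,0,-0.65,0,0,0]]'
python3 -c "
from h import *
go(.475,.2620,.15,9)"
```

```text
time: 7.72
tool_pos: [0.5142, 0.1163, 0.0191]
ee_rot: [3.141, -0.0, 0.052]
wrist_force: [0.3, 0.6, -0.0]
width: 0.0936
finger_force: 0.0
time: 8.22
tool_pos: [0.5158, 0.1165, 0.1519]
ee_rot: [-3.141, -0.006, 0.052]
wrist_force: [0.3, 0.4, -0.6]
width: 0.0941
finger_force: 0.0
t 8.22 pos [0.5158 0.1165 0.1519] rpy [-179.98   -0.34    3.  ] w 0.0941 F [ 0.3  0.4 -0.6] 0.0
rows [-0.166, -0.737, 0.009, 0.0, -0.011, -0.2]
```

```bash

python3 -m handwheel '[[-0.162,-0.737,0.01,0,0,-0.2],[-0.162,-0.737,0.01,0,0,-0.2],[-0.162,-0.737,0.01,0,0,-0.2],[-0.162,-0.737,0.01,0,0,-0.2],[-0.162,-0.737,0.01,0,0,-0.2],[-0.162,-0.737,0.01,0,0,-0.2]]'
python3 - <<'E'
from h import *
b=snap('scene','scene5');a=snap('top','top5')
f=lambda i,y,x:cv2.resize(i[y:y+140,x:x+140],None,fx=2.85,fy=2.85,interpolation=cv2.INTER_CUBIC)
cv2.imwrite('pics/near5.png',np.hstack([f(b,210,190),f(a,180,190)])[:,:,::-1])
go(.475,.2620,.085,9)
E
```

```text
time: 8.72
tool_pos: [0.4726, 0.2623, 0.1447]
ee_rot: [3.14, 0.004, 0.16]
wrist_force: [0.3, 0.3, 0.8]
width: 0.0942
finger_force: 0.0
t 8.82 pos [0.4736 0.2609 0.1455] rpy [1.7992e+02 1.5000e-01 8.9800e+00] w 0.0943 F [-0.6 -0.8 -0.3] 0.0
rows [0.008, -0.005, 0.302, 0.003, 0.005, -0.001]
```

View pics/near5.png

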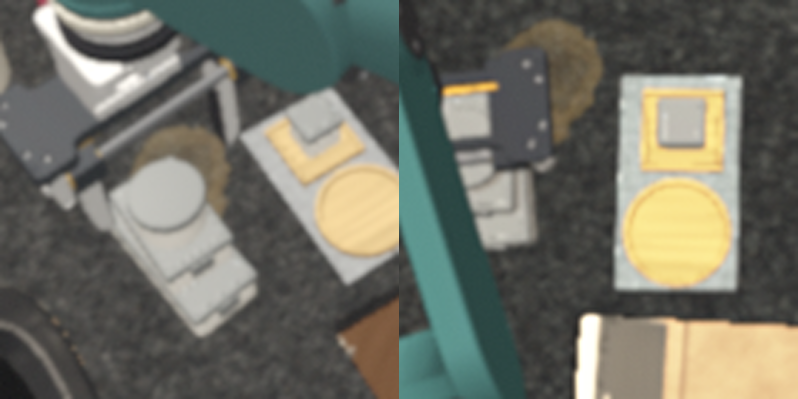

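The square sits flat inside its tray. Fingers straddle the round box; descend, close with enough rows, and lift.

```bash

python3 -m handwheel '[[0.005,-0.005,0.1,0,0,0],[0.005,-0.005,0.2,0,0,0],[0.005,-0.005,0.27,0,0,0],[0.005,-0.005,0.3,0,0,0],[0.005,-0.005,0.3,0,0,0],[0.005,-0.005,0.3,0,0,0],[0.005,-0.005,0.3,0,0,0]]'
python3 -m handwheel '[[0,0,0,0,0,0],[0,0,0,0,0,0],[0,0,0,0,0,0],[0,0,0,0,0,0],[0,0,0,0,0,0],[0,0,0,0,0,0],[0,0,0,0,0,0],[0,0,0,0,0,0],[0,0,0,0,0,0],[0,0,0,0,0,0]]' 1
python3 -m handwheel '[[0,0,-0.03,0,0,0],[0,0,-0.1,0,0,0],[0,0,-0.2,0,0,0],[0,0,-0.3,0,0,0],[0,0,-0.4,0,0,0],[0,0,-0.4,0,0,0],[0,0,-0.4,0,0,0]]'
python3 - <<'E'
from h import *
go(.4347,.1157,.10,9)
E
```

```text
time: 9.4
tool_pos: [0.476, 0.2627, 0.0882]
ee_rot: [-3.141, -0.002, 0.156]
wrist_force: [0.2, -0.5, 0.7]
width: 0.0942
finger_force: 0.0
time: 10.23
tool_pos: [0.475, 0.2631, 0.0872]
ee_rot: [-3.141, -0.0, 0.157]
wrist_force: [-0.6, 0.0, 0.3]
width: 0.0575
finger_force: 30.0
time: 10.82
tool_pos: [0.4757, 0.2632, 0.1681]
ee_rot: [-3.141, -0.003, 0.157]
wrist_force: [0.4, 0.0, -0.9]
width: 0.0576
finger_force: 30.0
t 10.82 pos [0.4757 0.2632 0.1681] rpy [-1.7998e+02 -1.6000e-01  8.9900e+00] w 0.0576 F [ 0.4  0.  -0.9] 30.0
rows [-0.318, 0.696, 0.34, -0.001, -0.005, -0.0]
```

```bash

python3 -m handwheel '[[-0.05,0.1,0,0,0,0],[-0.11,0.25,0,0,0,0],[-0.18,0.4,0,0,0,0],[-0.25,0.55,0,0,0,0],[-0.29,0.65,0.1,0,0,0],[-0.315,0.696,0.2,0,0,0],[-0.315,0.696,0.3,0,0,0],[-0.315,0.696,0.34,0,0,0],[-0.315,0.696,0.34,0,0,0],[-0.315,0.696,0.34,0,0,0]]'
python3 - <<'E'
from h import *
b=snap('scene','scene6')
cv2.imwrite('pics/near6.png',cv2.resize(b[180:340,200:360],None,fx=3,fy=3,interpolation=cv2.INTER_CUBIC)[:,:,::-1])
go(.4347,.1157,.021,9)
E
```

```text
time: 11.65
tool_pos: [0.4339, 0.1157, 0.0981]
ee_rot: [-3.142, 0.002, 0.157]
wrist_force: [-0.4, -0.3, -1.1]
width: 0.0573
finger_force: 30.0
t 11.7 pos [0.4348 0.116  0.0993] rpy [180.    -0.     9.03] w 0.0576 F [ 0.3 -0.8 -0.5] 30.0
rows [-0.001, 0.001, 0.391, 0.0, -0.0, 0.001]
```

View pics/near6.png

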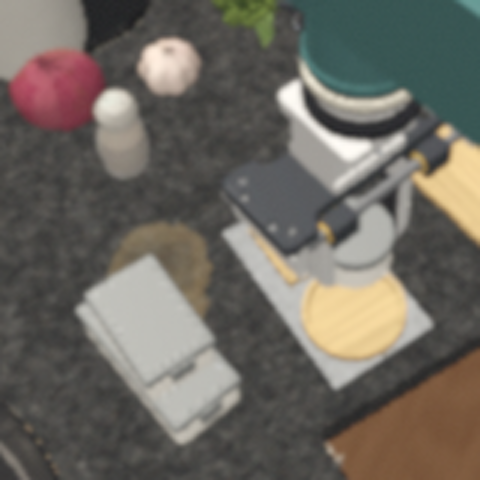

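The round box is level above its tray, and the short box on top of the stack is now fully visible. Lowering, then steps to contact.

```bash

python3 -m handwheel '[[0,0,0.12,0,0,0],[0,0,0.25,0,0,0],[0,0,0.33,0,0,0],[0,0,0.36,0,0,0],[0,0,0.38,0,0,0],[0,0,0.38,0,0,0],[0,0,0.38,0,0,0],[0,0,0.38,0,0,0]]'
python3 -m handwheel '[[0,0,0.01,0,0,0],[0,0,0.01,0,0,0],[0,0,0.01,0,0,0]]'
python3 -m handwheel '[[0,0,0.01,0,0,0],[0,0,0.01,0,0,0],[0,0,0.01,0,0,0]]'
```

```text
time: 12.37
tool_pos: [0.4359, 0.1159, 0.0247]
ee_rot: [3.141, -0.003, 0.157]
wrist_force: [-0.2, 0.2, -0.0]
width: 0.0575
finger_force: 30.0
time: 12.62
tool_pos: [0.4347, 0.1156, 0.0214]
ee_rot: [3.142, -0.001, 0.157]
wrist_force: [-1.0, 0.6, -0.6]
width: 0.0576
finger_force: 30.0
time: 12.87
tool_pos: [0.4347, 0.1156, 0.0192]
ee_rot: [3.142, -0.0, 0.157]
wrist_force: [0.4, 0.1, -0.1]
width: 0.0578
finger_force: 30.0
```

```bash
python3 - <<'E'
from h import *
g=cv2.cvtColor(cv2.imread('pics/scene6.png'),cv2.COLOR_BGR2GRAY)
# display corners /3 + origin, z known
S=lambda x,y,z:onz('scene',x/3+200-.3,y/3+180-.3,z)[:2]*1000
for n,z,c in(('short',.076,[(85,295),(150,253),(213,337),(148,380)]),('long',.038,[(240,377),(183,432),(78,311)])):
    P=np.array([S(*p,z) for p in c]);print(n,P.round(1).tolist())
    if n=='short':print(cv2.minAreaRect(P.astype(np.float32)))
E
```

```text
short [[521.0, 295.9], [527.6, 240.1], [441.3, 232.5], [436.6, 286.1]]
((482.013427734375, 264.3206481933594), (86.62670135498047, 56.19817352294922), 5.006050109863281)
long [[421.0, 224.5], [406.2, 278.8], [533.8, 302.9]]
```

```bash

python3 -m handwheel '[[0,0,0.007,0,0,0],[0,0,0.007,0,0,0],[0,0,0.007,0,0,0]]'
python3 -m handwheel '[[0,0,0.005,0,0,0],[0,0,0.005,0,0,0],[0,0,0.005,0,0,0]]'
```

```text
time: 13.12
tool_pos: [0.4347, 0.1156, 0.0191]
ee_rot: [3.141, -0.0, 0.157]
wrist_force: [-2.7, -1.1, 7.4]
width: 0.0574
finger_force: 30.0
time: 13.37
tool_pos: [0.4348, 0.1156, 0.0191]
ee_rot: [3.141, -0.0, 0.157]
wrist_force: [-5.4, -0.9, 13.1]
width: 0.0576
finger_force: 30.0
```

Contact at 0.019. Releasing and going up and back towards the short box.

```bash

python3 -m handwheel '[[0,0,-0.01,0,0,0],[0,0,-0.01,0,0,0],[0,0,-0.01,0,0,0],[0,0,-0.01,0,0,0],[0,0,-0.01,0,0,0],[0,0,-0.01,0,0,0],[0,0,-0.01,0,0,0],[0,0,-0.01,0,0,0]]' -1
python3 -m handwheel '[[0,0,-0.1,0,0,0],[0,0,-0.3,0,0,0],[0,0,-0.5,0,0,0],[0,0,-0.5,0,0,0],[0,0,-0.5,0,0,0],[0,0,-0.5,0,0,0]]'
python3 -c "
from h import *
go(.482,.2645,.115,6.3)"
```

```text
time: 14.03
tool_pos: [0.4344, 0.1156, 0.0185]
ee_rot: [3.142, 0.0, 0.157]
wrist_force: [-0.2, 0.2, 0.1]
width: 0.0938
finger_force: 0.0
time: 14.53
tool_pos: [0.4343, 0.1156, 0.1183]
ee_rot: [3.142, 0.0, 0.157]
wrist_force: [-0.2, 0.2, -0.7]
width: 0.0942
finger_force: 0.0
t 14.53 pos [0.4343 0.1156 0.1183] rpy [1.8e+02 1.0e-02 9.0e+00] w 0.0942 F [-0.2  0.2 -0.7] 0.0
rows [0.352, -0.698, 0.016, 0.0, 0.0, 0.09]
```

```bash

python3 -m handwheel '[[0.352,-0.698,0,0,0,0.09],[0.352,-0.698,0,0,0,0.09],[0.352,-0.698,0,0,0,0.09],[0.352,-0.698,0,0,0,0.09],[0.352,-0.698,0,0,0,0.09],[0.352,-0.698,0,0,0,0.09],[0.352,-0.698,0,0,0,0.09],[0.352,-0.698,0,0,0,0.09]]'
python3 - <<'E'
from h import *
b=snap('scene','scene7')
cv2.imwrite('pics/near7.png',cv2.resize(b[190:350,190:350],None,fx=3,fy=3,interpolation=cv2.INTER_CUBIC)[:,:,::-1])
go(.482,.2645,.049,6.3)
E
```

```text
time: 15.2
tool_pos: [0.4814, 0.2631, 0.1175]
ee_rot: [3.14, 0.002, 0.109]
wrist_force: [0.6, -0.1, 0.5]
width: 0.0939
finger_force: 0.0
t 15.25 pos [0.4816 0.2631 0.118 ] rpy [1.7995e+02 8.0000e-02 6.2100e+00] w 0.0938 F [ 0.1 -0.3  1.2] 0.0
rows [0.003, -0.007, 0.345, 0.002, 0.003, -0.003]
```

View pics/near7.png

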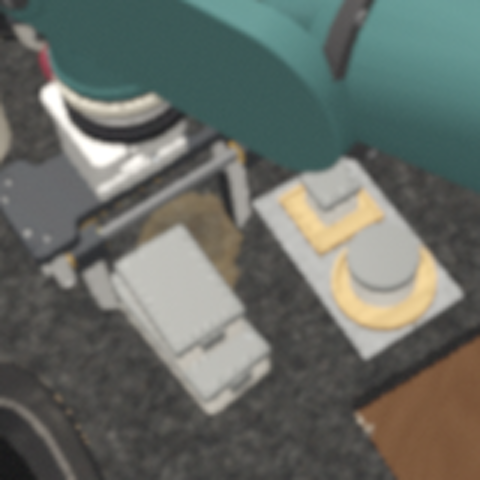

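Square and round both sit in their trays, and the fingers straddle the short box. Grasping it.

```bash

python3 -m handwheel '[[0,-0.006,0.1,0,0,0],[0,-0.006,0.2,0,0,0],[0,-0.006,0.28,0,0,0],[0,-0.006,0.32,0,0,0],[0,-0.006,0.345,0,0,0],[0,-0.006,0.345,0,0,0],[0,-0.006,0.345,0,0,0]]'
python3 -m handwheel '[[0,0,0,0,0,0],[0,0,0,0,0,0],[0,0,0,0,0,0],[0,0,0,0,0,0],[0,0,0,0,0,0],[0,0,0,0,0,0],[0,0,0,0,0,0],[0,0,0,0,0,0],[0,0,0,0,0,0],[0,0,0,0,0,0]]' 1
python3 -m handwheel '[[0,0,-0.03,0,0,0],[0,0,-0.1,0,0,0],[0,0,-0.2,0,0,0],[0,0,-0.3,0,0,0],[0,0,-0.4,0,0,0],[0,0,-0.4,0,0,0],[0,0,-0.4,0,0,0]]'
python3 - <<'E'
from h import *
b=snap('scene','scene8')
cv2.imwrite('pics/near8.png',cv2.resize(b[190:350,190:350],None,fx=3,fy=3,interpolation=cv2.INTER_CUBIC)[:,:,::-1])
go(.4865,-.2103,.12,-6.8)
E
```

```text
time: 15.83
tool_pos: [0.4826, 0.2655, 0.0504]
ee_rot: [-3.141, -0.001, 0.109]
wrist_force: [0.7, -0.8, 0.3]
width: 0.0939
finger_force: 0.0
time: 16.67
tool_pos: [0.4822, 0.2656, 0.0498]
ee_rot: [3.141, -0.0, 0.11]
wrist_force: [0.3, 0.2, 2.1]
width: 0.0582
finger_force: 29.9
time: 17.25
tool_pos: [0.4826, 0.266, 0.1304]
ee_rot: [-3.141, -0.002, 0.11]
wrist_force: [0.8, 1.0, -2.4]
width: 0.058
finger_force: 29.9
t 17.3 pos [0.4817 0.2656 0.1288] rpy [1.7999e+02 6.0000e-02 6.3000e+00] w 0.0577 F [-0.6  0.6 -3.4] 29.9
rows [-0.237, 2.368, 0.045, 0.001, 0.002, 0.437]
```

View pics/near8.png

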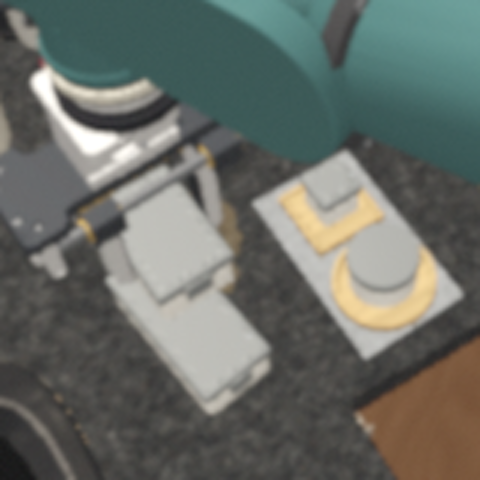

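The short box is held level and the long one is undisturbed. Carrying it across at height.

```bash

python3 -m handwheel '[[-0.01,0.08,0,0,0,0],[-0.02,0.22,0,0,0,0],[-0.04,0.37,0,0,0,0],[-0.05,0.52,0,0,0,0],[-0.06,0.67,0,0,0,0],[-0.08,0.8,0,0,0,0]]'
python3 -m handwheel '[[-0.01,0.15,0,0,0,0],[-0.03,0.3,0,0,0,0],[-0.05,0.45,0,0,0,0],[-0.06,0.6,0,0,0,0],[-0.07,0.72,0,0,0,0],[-0.08,0.8,0,0,0,0]]'
python3 -m handwheel '[[-0.01,0.12,0,0,0,0.1],[-0.03,0.27,0,0,0,0.2],[-0.05,0.42,0,0,0,0.3],[-0.06,0.57,0,0,0,0.4],[-0.07,0.69,0,0,0,0.437],[-0.077,0.76,0,0,0,0.437],[-0.077,0.768,0,0,0,0.437],[-0.077,0.768,0,0,0,0.437],[-0.077,0.768,0,0,0,0.437]]'
python3 - <<'E'
from h import *
b=snap('scene','scene9');a=snap('top','top9')
f=lambda i,y,x:cv2.resize(i[y:y+160,x:x+160],None,fx=2.5,fy=2.5,interpolation=cv2.INTER_CUBIC)
cv2.imwrite('pics/near9.png',np.hstack([f(b,130,310),f(a,140,340)])[:,:,::-1])
go(.4865,-.2103,.02,-6.8)
E
```

```text
time: 17.8
tool_pos: [0.4823, 0.1031, 0.127]
ee_rot: [3.141, 0.004, 0.11]
wrist_force: [-0.0, 0.7, -2.0]
width: 0.0578
finger_force: 29.9
time: 18.3
tool_pos: [0.4839, -0.0579, 0.1271]
ee_rot: [-3.141, 0.004, 0.108]
wrist_force: [-1.0, -0.5, -1.8]
width: 0.0581
finger_force: 29.9
time: 19.05
tool_pos: [0.4866, -0.2089, 0.1288]
ee_rot: [-3.14, 0.002, -0.118]
wrist_force: [-0.7, 0.6, -0.9]
width: 0.0579
finger_force: 29.9
t 19.15 pos [ 0.4869 -0.2087  0.1294] rpy [-1.7996e+02  3.0000e-02 -6.7000e+00] w 0.058 F [-0.  -0.2 -2.5] 29.9
rows [-0.001, 0.008, 0.547, -0.001, 0.001, 0.003]
```

View pics/near9.png

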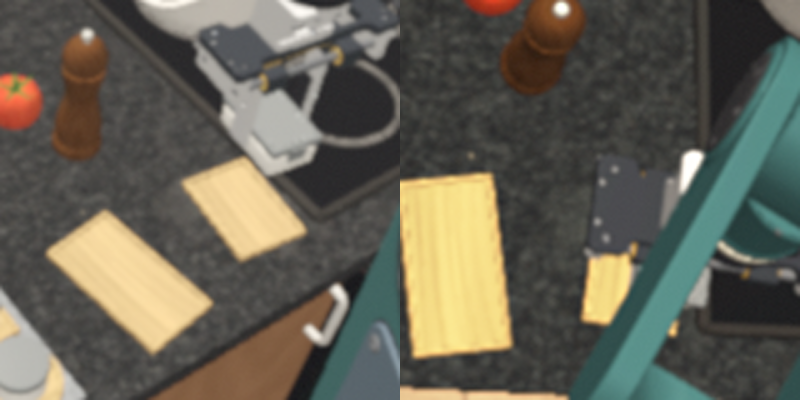

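The short box is level above its tray and the mill is well clear. Lowering.

```bash

python3 -m handwheel '[[0,0.006,0.12,0,0,0],[0,0.006,0.25,0,0,0],[0,0.006,0.37,0,0,0],[0,0.006,0.46,0,0,0],[0,0.006,0.51,0,0,0],[0,0.006,0.54,0,0,0],[0,0.006,0.54,0,0,0],[0,0.006,0.54,0,0,0],[0,0.006,0.54,0,0,0]]'
python3 -m handwheel '[[0,0,0.01,0,0,0],[0,0,0.01,0,0,0],[0,0,0.01,0,0,0]]'
python3 -m handwheel '[[0,0,0.01,0,0,0],[0,0,0.01,0,0,0],[0,0,0.01,0,0,0]]'
```

```text
time: 19.9
tool_pos: [0.488, -0.2119, 0.0234]
ee_rot: [3.14, -0.003, -0.119]
wrist_force: [-0.2, 0.0, -2.0]
width: 0.0578
finger_force: 29.9
time: 20.15
tool_pos: [0.4871, -0.2117, 0.0203]
ee_rot: [3.141, -0.001, -0.119]
wrist_force: [-0.7, -1.0, -1.6]
width: 0.0577
finger_force: 29.9
time: 20.4
tool_pos: [0.4866, -0.2114, 0.0175]
ee_rot: [-3.142, 0.0, -0.119]
wrist_force: [0.4, 0.1, -2.0]
width: 0.0582
finger_force: 29.9
```

```bash

python3 -m handwheel '[[0,0,0.007,0,0,0],[0,0,0.007,0,0,0],[0,0,0.007,0,0,0]]'
python3 -m handwheel '[[0,0,0.005,0,0,0],[0,0,0.005,0,0,0],[0,0,0.005,0,0,0]]'
```

```text
time: 20.65
tool_pos: [0.487, -0.2116, 0.0169]
ee_rot: [3.141, -0.001, -0.119]
wrist_force: [-1.3, 0.2, 2.0]
width: 0.0581
finger_force: 29.9
time: 20.9
tool_pos: [0.487, -0.2116, 0.0168]
ee_rot: [3.141, -0.001, -0.119]
wrist_force: [-3.8, 1.5, 7.4]
width: 0.0578
finger_force: 29.9
```

Contact at 0.0168, as predicted. Releasing and going back for the long box.

```bash

python3 -m handwheel '[[0,0,-0.01,0,0,0],[0,0,-0.01,0,0,0],[0,0,-0.01,0,0,0],[0,0,-0.01,0,0,0],[0,0,-0.01,0,0,0],[0,0,-0.01,0,0,0],[0,0,-0.01,0,0,0],[0,0,-0.01,0,0,0]]' -1
python3 -m handwheel '[[0,0,-0.1,0,0,0],[0,0,-0.3,0,0,0],[0,0,-0.5,0,0,0],[0,0,-0.5,0,0,0],[0,0,-0.5,0,0,0],[0,0,-0.5,0,0,0]]'
python3 -m handwheel '[[0.08,-0.8,0,0,0,0],[0.08,-0.8,0,0,0,0],[0.08,-0.8,0,0,0,0],[0.08,-0.8,0,0,0,0],[0.08,-0.8,0,0,0,0]]'
python3 -m handwheel '[[0.08,-0.8,0,0,0,0],[0.08,-0.8,0,0,0,0],[0.08,-0.8,0,0,0,0],[0.08,-0.8,0,0,0,0],[0.08,-0.8,0,0,0,0],[0.08,-0.8,0,0,0,0]]'
python3 - <<'E'
from h import *
t=snap('top','topA');snap('scene','sceneA')
hsv=cv2.cvtColor(t,cv2.COLOR_RGB2HSV)
cv2.imwrite('pics/nearA.png',cv2.resize(t[190:290,190:470],None,fx=2.8,fy=2.8,interpolation=cv2.INTER_CUBIC)[:,:,::-1])
go(.479,.2625,.1,9.4)
E
```

```text
time: 21.57
tool_pos: [0.4867, -0.2115, 0.0171]
ee_rot: [3.142, 0.0, -0.119]
wrist_force: [-0.3, 0.1, 1.1]
width: 0.0938
finger_force: 0.0
time: 22.07
tool_pos: [0.4866, -0.2113, 0.117]
ee_rot: [3.142, 0.0, -0.119]
wrist_force: [-0.1, -0.2, 0.6]
width: 0.0943
finger_force: 0.0
time: 22.48
tool_pos: [0.5208, -0.0483, 0.1146]
ee_rot: [-3.138, 0.005, -0.112]
wrist_force: [-0.1, -0.4, -0.8]
width: 0.094
finger_force: 0.0
time: 22.98
tool_pos: [0.5553, 0.1034, 0.1148]
ee_rot: [3.14, 0.004, -0.116]
wrist_force: [-0.3, -0.3, -0.1]
width: 0.0938
finger_force: 0.0
t 23.08 pos [0.5555 0.1014 0.1155] rpy [179.9    0.18  -6.84] w 0.0939 F [-0.5 -0.1  0.5] 0.0
rows [-0.476, -0.755, 0.078, 0.002, 0.006, -0.541]
```

View pics/nearA.png

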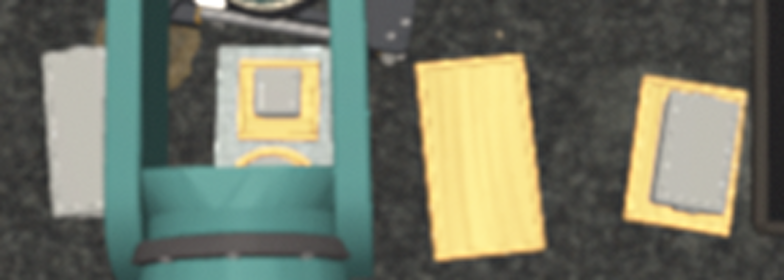

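The short box is inside its tray. It looks shifted right by lid parallax, but the rim shows all round. The long box is unmoved. Moving over it.

```bash

python3 -m handwheel '[[-0.476,-0.4,0,0,0,-0.2],[-0.476,-0.755,0.02,0,0,-0.541],[-0.476,-0.755,0.08,0,0,-0.541],[-0.476,-0.755,0.08,0,0,-0.541],[-0.476,-0.755,0.08,0,0,-0.541],[-0.476,-0.755,0.08,0,0,-0.541],[-0.476,-0.755,0.08,0,0,-0.541],[-0.476,-0.755,0.08,0,0,-0.541]]'
python3 - <<'E'
from h import *
print(onz('top',205,209.6,.038),onz('top',208.9,266.8,.038))
b=snap('scene','sceneB');np.set_printoptions(suppress=True)
cv2.imwrite('pics/nearB.png',cv2.resize(b[200:340,180:320],None,fx=4,fy=4,interpolation=cv2.INTER_CUBIC)[:,:,::-1])
go(.479,.2625,.011,9.4)
E
```

```text
time: 23.75
tool_pos: [0.4806, 0.2617, 0.1012]
ee_rot: [3.14, 0.0, 0.162]
wrist_force: [-0.6, 0.1, -0.4]
width: 0.0935
finger_force: 0.0
[0.53473636 0.30205781 0.038     ] [0.41038873 0.28113102 0.038     ]
t 23.8 pos [0.4808 0.2617 0.1014] rpy [179.95  -0.02   9.26] w 0.0942 F [-0.2  0.2 -0.1] 0.0
rows [-0.008, -0.006, 0.452, 0.002, -0.001, -0.005]
```

View pics/nearB.png

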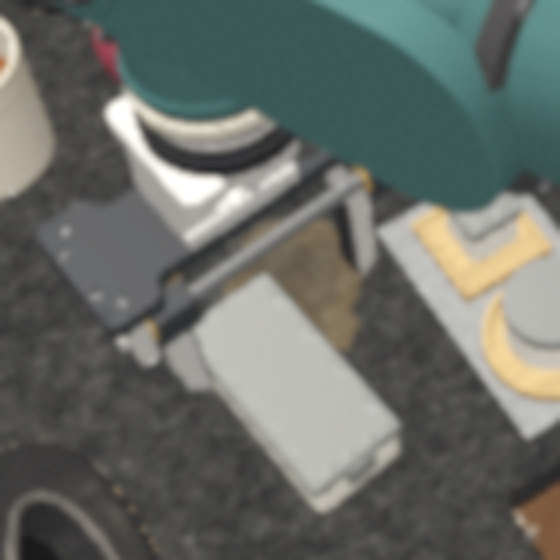

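The fingers straddle the long box. The refined centre is (0.4775, 0.262), yaw 9.5°. Grasping it.

```bash

python3 -m handwheel '[[-0.012,-0.003,0.1,0,0,0],[-0.012,-0.003,0.2,0,0,0],[-0.012,-0.003,0.3,0,0,0],[-0.012,-0.003,0.39,0,0,0],[-0.012,-0.003,0.43,0,0,0],[-0.012,-0.003,0.45,0,0,0],[-0.012,-0.003,0.45,0,0,0],[-0.012,-0.003,0.45,0,0,0]]'
python3 -m handwheel '[[0,0,0,0,0,0],[0,0,0,0,0,0],[0,0,0,0,0,0],[0,0,0,0,0,0],[0,0,0,0,0,0],[0,0,0,0,0,0],[0,0,0,0,0,0],[0,0,0,0,0,0],[0,0,0,0,0,0],[0,0,0,0,0,0]]' 1
python3 -m handwheel '[[0,0,-0.03,0,0,0],[0,0,-0.1,0,0,0],[0,0,-0.2,0,0,0],[0,0,-0.32,0,0,0],[0,0,-0.46,0,0,0],[0,0,-0.56,0,0,0],[0,0,-0.56,0,0,0],[0,0,-0.56,0,0,0]]'
python3 - <<'E'
from h import *
go(.4784,-.0459,.12,8.3)
E
```

```text
time: 24.47
tool_pos: [0.4785, 0.2637, 0.0123]
ee_rot: [-3.141, -0.002, 0.163]
wrist_force: [-0.2, 1.6, -0.5]
width: 0.0938
finger_force: 0.0
time: 25.3
tool_pos: [0.4775, 0.2641, 0.0115]
ee_rot: [-3.141, -0.0, 0.164]
wrist_force: [-1.1, 0.7, 1.9]
width: 0.0601
finger_force: 30.0
time: 25.97
tool_pos: [0.478, 0.264, 0.1239]
ee_rot: [-3.141, -0.002, 0.164]
wrist_force: [0.1, 0.3, -2.6]
width: 0.0595
finger_force: 30.0
t 25.97 pos [0.478  0.264  0.1239] rpy [-1.7999e+02 -1.2000e-01  9.4100e+00] w 0.0595 F [ 0.1  0.3 -2.6] 30.0
rows [-0.251, 1.529, 0.019, -0.0, -0.004, 0.037]
```

```bash

python3 -m handwheel '[[-0.01,0.08,0,0,0,0],[-0.03,0.2,0,0,0,0],[-0.05,0.35,0,0,0,0],[-0.08,0.5,0,0,0,0],[-0.1,0.65,0,0,0,0],[-0.125,0.77,0,0,0,0]]'
python3 -m handwheel '[[-0.02,0.14,0,0,0,0],[-0.05,0.29,0,0,0,0],[-0.07,0.44,0,0,0,0.037],[-0.1,0.59,0,0,0,0.037],[-0.11,0.7,0,0,0,0.037],[-0.126,0.75,0,0,0,0.037],[-0.126,0.759,0,0,0,0.037],[-0.126,0.759,0,0,0,0.037],[-0.126,0.759,0,0,0,0.037]]'
python3 - <<'E'
from h import *
go(.4784,-.0459,.0205,8.3)
E
```

```text
time: 26.47
tool_pos: [0.4761, 0.1057, 0.12]
ee_rot: [3.141, 0.006, 0.164]
wrist_force: [-0.4, 0.3, -1.8]
width: 0.06
finger_force: 30.0
time: 27.22
tool_pos: [0.4774, -0.0448, 0.1223]
ee_rot: [-3.14, 0.001, 0.146]
wrist_force: [0.0, 0.6, -0.8]
width: 0.0596
finger_force: 30.0
t 27.22 pos [ 0.4774 -0.0448  0.1223] rpy [-1.7992e+02  9.0000e-02  8.3500e+00] w 0.0596 F [ 0.   0.6 -0.8] 30.0
rows [0.005, 0.007, 0.509, -0.003, 0.003, 0.002]
```

```bash

python3 -m handwheel '[[0.003,0.005,0.12,0,0,0],[0.003,0.005,0.25,0,0,0],[0.003,0.005,0.37,0,0,0],[0.003,0.005,0.46,0,0,0],[0.003,0.005,0.5,0,0,0],[0.003,0.005,0.51,0,0,0],[0.003,0.005,0.51,0,0,0],[0.003,0.005,0.51,0,0,0],[0.003,0.005,0.51,0,0,0]]'
python3 -m handwheel '[[0,0,0.01,0,0,0],[0,0,0.01,0,0,0],[0,0,0.01,0,0,0]]'
python3 -m handwheel '[[0,0,0.01,0,0,0],[0,0,0.01,0,0,0],[0,0,0.01,0,0,0]]'
```

```text
time: 27.97
tool_pos: [0.4801, -0.0469, 0.023]
ee_rot: [3.14, -0.003, 0.145]
wrist_force: [-0.2, -0.6, -1.3]
width: 0.0601
finger_force: 30.0
time: 28.22
tool_pos: [0.479, -0.047, 0.0197]
ee_rot: [3.141, -0.001, 0.145]
wrist_force: [0.5, 0.1, -2.0]
width: 0.0596
finger_force: 30.0
time: 28.47
tool_pos: [0.4785, -0.0469, 0.0171]
ee_rot: [-3.142, 0.0, 0.145]
wrist_force: [1.2, 0.2, -2.3]
width: 0.0598
finger_force: 30.0
```

```bash

python3 -m handwheel '[[0,0,0.007,0,0,0],[0,0,0.007,0,0,0],[0,0,0.007,0,0,0]]'
python3 -m handwheel '[[0,0,0.004,0,0,0],[0,0,0.004,0,0,0],[0,0,0.004,0,0,0]]'
```

```text
time: 28.72
tool_pos: [0.4789, -0.047, 0.0165]
ee_rot: [3.141, -0.001, 0.145]
wrist_force: [-2.6, -0.4, 3.9]
width: 0.0599
finger_force: 30.0
time: 28.97
tool_pos: [0.479, -0.047, 0.0165]
ee_rot: [3.141, -0.001, 0.145]
wrist_force: [-3.5, -0.6, 7.7]
width: 0.0594
finger_force: 30.0
```

Seated at 0.0165. Releasing, lifting and drawing back for a final look.

```bash

python3 -m handwheel '[[0,0,-0.01,0,0,0],[0,0,-0.01,0,0,0],[0,0,-0.01,0,0,0],[0,0,-0.01,0,0,0],[0,0,-0.01,0,0,0],[0,0,-0.01,0,0,0],[0,0,-0.01,0,0,0],[0,0,-0.01,0,0,0]]' -1
python3 -m handwheel '[[0,0,-0.1,0,0,0],[0,0,-0.3,0,0,0],[0,0,-0.5,0,0,0],[0,0,-0.7,0,0,0],[0,0,-0.8,0,0,0],[0,0,-0.8,0,0,0]]'
python3 -m handwheel '[[-0.6,0.8,-0.2,0,0,0],[-0.6,0.8,-0.2,0,0,0],[-0.6,0.8,-0.2,0,0,0],[-0.6,0.8,-0.2,0,0,0],[-0.6,0.8,-0.2,0,0,0],[-0.6,0.8,-0.2,0,0,0],[-0.6,0.8,-0.2,0,0,0]]'
python3 -m handwheel '[[-0.3,0.8,0,0,0,0],[-0.3,0.8,0,0,0,0],[-0.3,0.8,0,0,0,0],[-0.3,0.8,0,0,0,0],[-0.3,0.8,0,0,0,0],[-0.3,0.8,0,0,0,0],[-0.3,0.8,0,0,0,0],[-0.3,0.8,0,0,0,0]]'
python3 - <<'E'
from h import *
t=snap('top','topF');snap('scene','sceneF')
cv2.imwrite('pics/final.png',cv2.resize(t[120:290,190:470],None,fx=2.8,fy=2.8,interpolation=cv2.INTER_CUBIC)[:,:,::-1])
go(.3,-.3,.2,0)
E
```

```text
time: 29.63
tool_pos: [0.4786, -0.0469, 0.0169]
ee_rot: [3.142, 0.0, 0.145]
wrist_force: [-0.0, 0.0, 0.1]
width: 0.0942
finger_force: 0.0
time: 30.13
tool_pos: [0.482, -0.0476, 0.1839]
ee_rot: [3.137, -0.012, 0.145]
wrist_force: [1.0, -0.9, -0.2]
width: 0.0937
finger_force: 0.0
time: 30.72
tool_pos: [0.3821, -0.2237, 0.2163]
ee_rot: [-3.141, 0.001, 0.141]
wrist_force: [1.6, -0.4, -1.3]
width: 0.0943
finger_force: 0.0
time: 31.38
tool_pos: [0.3478, -0.3875, 0.2167]
ee_rot: [-3.14, -0.0, 0.148]
wrist_force: [0.5, 0.4, 0.0]
width: 0.0941
finger_force: 0.0
t 31.48 pos [ 0.3477 -0.3878  0.2173] rpy [-1.80e+02 -3.00e-02  8.46e+00] w 0.0939 F [-0.7 -0.2  1.2] 0.0
rows [-0.171, -0.469, 0.086, -0.0, -0.001, 0.282]
```

View pics/final.png

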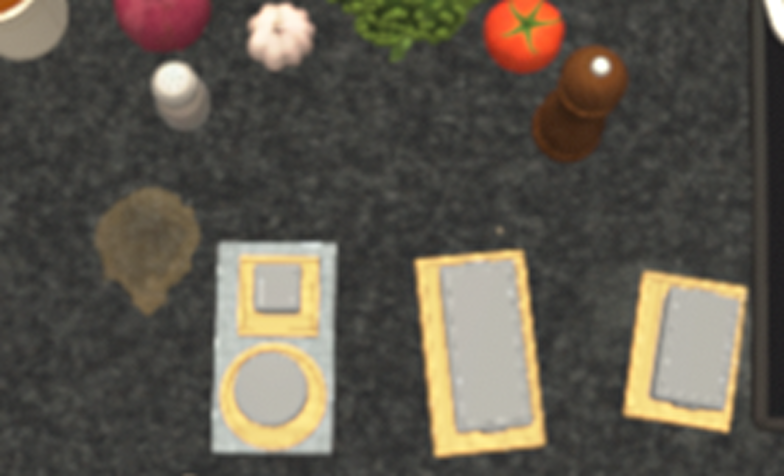

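All four boxes are flat inside their own trays, with rim showing all round. Each contact height matched its tray floor, and the salt and mill stand where they were. Handing in.

```bash
python3 -c "
from bench import robot
print(robot.close_job())"
```

```text
the job is handed in; nothing more can be done
None
```

All four boxes are upright and flat in their own trays, the salt shaker and pepper mill were not disturbed, and the job was handed in at about 31.5 s; no verdict came back.

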